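Refit the hooked cover of a terminal box

TASK

Put the loose metal cover back on the open terminal box: tilt it, hook its two tabs under the fixed lip at one end of the box, swing it down, and press the other end until the spring catch snaps over it. Leave the cover lying flat and fully home inside the rim, with the catch sprung back over its edge.

Things in the scene. Friction and masses are not known exactly. Their poses are not given: they have to be found in the camera images.
- terminal_box: open grey steel box, fixed to the bench, 162 x 104 mm, walls 50 mm high. Origin: centre of its underside, on the bench; z up; +x runs from the hook end (towards the robot, two black cable glands outside) to the catch end (away from the robot). Inner faces: hook end wall x = -78 mm, catch end wall x = +72 mm, side walls y = +-47.5 mm
- box_lip (a point): middle of the free edge of the lip, on its underside: box x = -70 mm, 50 mm above the bench. The lip is 4 mm thick, spans the box's whole width and overhangs 8 mm inward from the hook end wall; the space under it is empty to the floor. Axes as the box's
- box_seat (a point): on the box's middle, 44 mm above the bench: where the centre of the cover's underside (below the bar's middle) lies when home, with cover and box axes parallel; play 1.25 mm along x, 2.5 mm along y. The cover rests on ledges at this height, along both sides (|y| over 40 mm, x from -50 mm) and at the catch end; home, its top is 2 mm below the walls' tops
- catch (a joint): steel spring catch, 24 mm wide, in the middle of the catch end: m pushed outward (0 at rest, at most 0.008). Its nose reaches in to box x = +67 mm, flat underside 49.5 mm above the bench; above that a steep ramp rises to x = +73 mm, 65 mm high. The cover's end coming down pushes it out up to 5 mm, then it springs back over the cover. Takes about 5 to 12 N pressed down at that end
- cover_grip (a point): centre of the black grip bar upright on the loose cover, 18 mm above the cover's underside. Bar 60 mm along x, 14 mm along y, top 32 mm above the underside. Cover: bare steel plate 4 mm thick, 90 mm wide, x from -66 to +70.75 mm of this point, 0.2 to 0.3 kg, lying flat on the bench, bar up. z up; +x runs from tabs to catch end, at the start within 0.5 rad of world +x
- cover_tab (a point): middle of the line joining the tips of the cover's two tabs: 76.75 mm from the bar's centre towards -x, half-way through the plate (2 mm above its underside). Each tab is 20 mm wide, at y = +-22 mm, 4 mm thick, level with the plate, and stands 10.75 mm out from the plate's edge. Axes as cover_grip
Not all that is in view belongs to the job. What is shaped like the part that bears cover_grip but blue or green is not meant.

How it is judged:
By the outcome, as a careful person would: the job done as asked, in the order asked, and still so for the second after the job is handed in, with the robot touching nothing.
It also fails if it takes over 43 s, if anything falls off the work surface, if the arm or the gripper's body presses on something with over 40 N, if the wrist force passes 120 N, or if a joint passes its speed limit or range.

ROBOT

A 6-joint arm with a two-finger parallel gripper is mounted at the origin on a cart in front of the work surface, level with it; the furniture and walls round the work are solid. World frame = base frame: x ahead of the robot, y to its left, z up, the work surface at z = 0. Lengths are in mm, angles in rad, forces in N, time in s.
With the tool pointing down it reaches from about 350 to 775 mm from the base axis. Payload 7.3 kg.
Tool frame: the origin (TCP) lies at the very end of the fingers, on their centre line; the grasp point (between the pads) lies 19 mm behind it; z points along the fingers, y is the line along which they close (so a half turn about z gives the same grasp; the last joint's range is limited). The gripper opens to 92 mm and grips with 3 to 60 N. Pads are 19 mm wide; open, the fingers measure 130 mm over their backs; the gripper's body (75 mm by 190 mm) begins 47 mm behind the grasp point.
Start: joints at [1.166, 0.342, 1.524, -0, 1.275, -0.146], TCP at [134.343, 507.54, 226.741] pointing down, gripper open.
Joint ranges: [-2.53, 2.53], [-0.77, 2.02], [0.04, 2.7], [-1, 4.14], [0.28, 2.66], [-3.11, 3.11]. Speed limits (rad/s): [2.57, 2.57, 3.14, 3.14, 3.14, 3.14].

INTERFACE

Orientations are given as [roll, pitch, yaw] about the fixed x, y, z axes, in that order (R = Rz(yaw) Ry(pitch) Rx(roll)).
In Python, from plant import bot gives the robot as it stands.
- The arm moves only by the tool jog_arm, never from a script. Its argument "targets" is a list of rows, each an object with "xyz": the shift along the tool's x, y, z as a fraction of full scale, a list of three; "spin": the turn about the tool's z as a fraction of full scale. In form: [{"xyz": [x, y, z], "spin": spin}, ...]. A call has exactly 10 rows; each row shifts and turns the commanded pose from where the row before left it, along the tool's axes as they then stand; what a row does not reach is not made up. Full scale, the value 1, is 80 mm for a shift and 0.1 rad for a turn. A row lasts 1/8 s, in which the tool goes at most 62.5 mm and 10.7 degrees, less where a joint would pass 70% of its speed; a pose out of reach is approached as far as the arm can. A call with a number of a shift or a turn outside -1 to 1 is refused whole. A call with a gripper value outside its range is refused whole. "gripper" is the opening in per cent of the stroke, from 0 (shut) to 100 (fully open), set as the call begins (left out, the last holds). The fingers move at their own pace and stop on an object; the grip force is fixed at half the most. Time passes only in rows, so rows that do not move let the fingers close, or fill a call up. It gives the time, the measured TCP pose, the force, the opening and the grip force at its end, in the units of the state.
- bot.get_obs(): the state, without advancing time (a new reading comes with each control period).
- bot.capture(name): name is "scene" or "side" or "wrist"; returns the picture (420x560x3 uint8, blue, green, red); there is no depth.
- bot.get_calibration(name): a dict with "vfov" (degrees; the focal length in pixels is half the picture's height over the tangent of half this angle, whatever the lens; pixels are square), "cx", "cy" (the principal point, pixels), "eye" and "rotation" of the camera in the world. Camera axes: x right, y down, z forward; pixel columns grow to the right and rows downward; lengths in mm; the calibration is good to about 2 mm. A picture is of the moment at which its call begins: read the wrist's pose just before it. get_calibration takes no time and is no camera call; for the wrist camera it gives the pose at the moment of the call.
- bot.close_job(): hands the job in; it is judged then, once.
The state is a dict: "time": time; "joint_positions": joint angles; "dq": joint speeds; "tau": joint torques, N m; "tool_pos": TCP position; "tcp_rot": TCP orientation; "contact_force": force on the tool from outside, world axes, zero at the start; "moment": the same for the moment, N m; "grip_width": finger opening in mm; "finger_force": force on a finger pad.
Only numpy, scipy, OpenCV 4.12 (cv2) and the standard library are available. Lean on these libraries where they do the work, as an engineer would, in place of code of your own. Each camera call takes 0.05 s, during which the arm holds its last target. There are 200 camera calls.

## Working session

There is one attempt and no reset: what is moved stays moved. The work goes in short steps, Python scripts to look and compute and a tool call to move; the robot and the scene stay as the last step left them, time stands still between calls to the robot, and variables do not carry over. Pictures are saved under pics/ and viewed, at most 10 in all, crops included, and the job is handed in when it is done.

Besides the shell and the picture viewer there is one more tool, called after ">>>" in YAML: its name, and indented under it one key for each argument. jog_arm: Moves the arm, as the interface text tells. Shift numbers are shares of 80 mm and turn numbers shares of 0.1 rad, none past 1 either way. Its arguments: {"type":"object","properties":{"targets":{"type":"array","items":{"type":"object","properties":{"xyz":{"type":"array","items":{"type":"number"}},"spin":{"type":"number"}}}},"gripper":{"type":"number"}},"required":["targets"]}

```bash
ls; mkdir -p pics; python3 - <<'E'
from plant import bot
import cv2,numpy as np
o=bot.get_obs(); print({k:np.round(v,3) for k,v in o.items()})
ims=[]
for n in ["scene","side","wrist"]:
    c=bot.get_calibration(n); print(n,c)
    im=bot.capture(n); cv2.imwrite(f"pics/{n}0.png",im)
E
```

```text
pics
{'time': np.float64(0.0), 'joint_positions': array([ 1.166,  0.343,  1.525, -0.   ,  1.275, -0.146]), 'dq': array([-0.002,  0.   , -0.001, -0.   ,  0.001, -0.002]), 'tau': array([ 1.0000e-03, -4.3125e+01, -2.4422e+01,  7.2000e-02,  5.6000e-02,
       -0.0000e+00]), 'tool_pos': array([134.174, 507.141, 226.042]), 'tcp_rot': array([-3.14 , -0.   ,  2.883]), 'contact_force': array([-0.738, -0.188,  0.307]), 'moment': array([ 0.011,  0.009, -0.007]), 'finger_force': np.float64(0.0), 'grip_width': np.float64(91.704)}
scene {'vfov': 48.154942448054626, 'cx': 282.4453027446147, 'cy': 210.35596650353673, 'eye': array([-282.90130825, -851.70688919, 1185.14762903]), 'rotation': array([-2.42153496,  0.01457259, -0.92390867])}
side {'vfov': 42.10722303247421, 'cx': 271.7075255388087, 'cy': 208.71017654225892, 'eye': array([  -71.66397745, -1280.81296309,  1458.15086309]), 'rotation': array([-2.45620205,  0.0155178 , -0.51797666])}
wrist {'vfov': 64.90169798079256, 'cx': 285.58086931829155, 'cy': 213.4553600161986, 'eye': array([ 54.87443943, 527.72698635, 384.57865915]), 'rotation': array([2.83862772e+00, 1.10597634e-03, 1.31242547e+00])}
```

View pics/scene0.png

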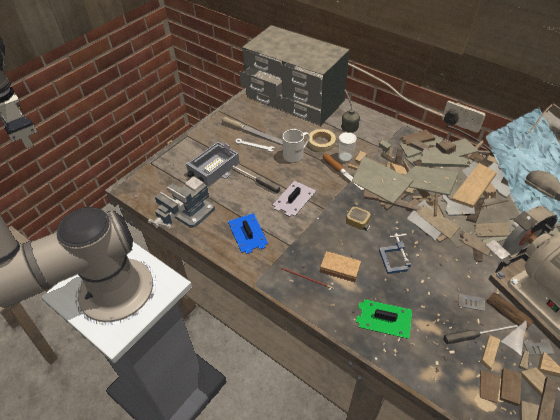

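View pics/side0.png

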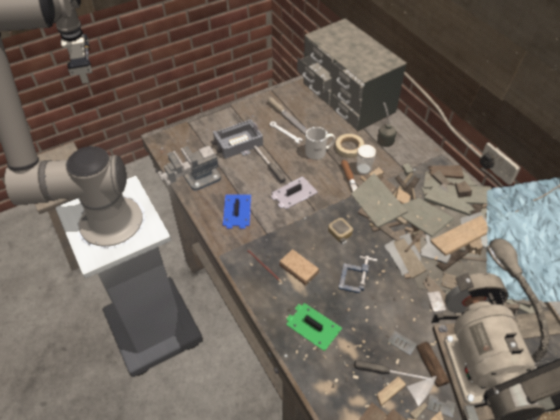

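```bash
cat > h.py <<'E'
from plant import bot
import cv2,numpy as np
from scipy.spatial.transform import Rotation as Ro
def cal(n):
    c=bot.get_calibration(n); f=210/np.tan(np.radians(c["vfov"]/2))
    return np.array(c["eye"]),Ro.from_euler('xyz',c["rotation"]).as_matrix(),f,c["cx"],c["cy"]
def ray(C,p,z):
    e,R,f,cx,cy=C; d=R@np.array([(p[0]-cx)/f,(p[1]-cy)/f,1]); return e+d*(z-e[2])/d[2]
def proj(C,P):
    e,R,f,cx,cy=C; q=R.T@(np.array(P)-e); return np.array([cx+f*q[0]/q[2],cy+f*q[1]/q[2]])
E
python3 - <<'E'
from h import *
S=cal("scene");D=cal("side")
print("base",proj(S,[0,0,0]),proj(D,[0,0,0]))
for n,C,p in [("cov",S,(294,197)),("cov",D,(294,191)),("box",S,(213,157)),("box",D,(238,135)),("boxnear",S,(236,172))]:
    print(n,ray(C,p,4 if n=="cov" else 50).round(1))
a=cv2.imread("pics/scene0.png")[130:250,140:340]; b=cv2.imread("pics/side0.png")[100:240,150:350]
cv2.imwrite("pics/crop.png",np.hstack([cv2.resize(a,None,fx=2,fy=2)[:240],cv2.resize(b,None,fx=2,fy=2)[:240]]))
E
```

```text
base [115.42390904 288.71031529] [110.83535639 220.28407931]
cov [ 605.6 -208.7    4. ]
cov [ 605.5 -206.2    4. ]
box [557.2 115.2  50. ]
box [547.3 105.   50. ]
boxnear [547.5  -1.9  50. ]
```

View pics/wrist0.png

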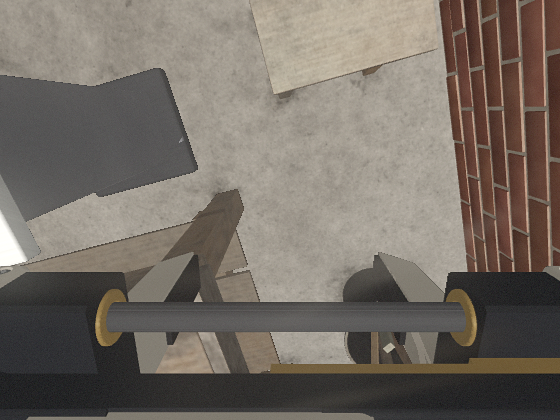

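The scene shows the bare-steel cover at scene px (294,197), which puts it near world (605,-207). The grey box is at px (213,157), near (550,90), with the vise on its robot side. The blue and green plates are decoys. I'm moving the wrist camera over the box now.

>>> jog_arm:
  targets:
    - {"xyz": [-0.58, -0.52, 0], "spin": -0.86}
    - {"xyz": [-0.58, -0.52, 0], "spin": -0.86}
    - {"xyz": [-0.58, -0.52, 0], "spin": -0.86}
    - {"xyz": [-0.58, -0.52, 0], "spin": 0}
    - {"xyz": [-0.58, -0.52, 0], "spin": 0}
    - {"xyz": [-0.58, -0.52, 0], "spin": 0}
    - {"xyz": [-0.58, -0.52, 0], "spin": 0}
    - {"xyz": [-0.58, -0.52, 0], "spin": 0}
    - {"xyz": [-0.58, -0.52, 0], "spin": 0}
    - {"xyz": [-0.58, -0.52, 0], "spin": 0}
  gripper: 60

```text
time: 1.4
tool_pos: [575.5, 67.9, 226.5]
tcp_rot: [3.141, -0.0, 3.141]
contact_force: [-1.1, 0.5, 0.4]
grip_width: 55.1
finger_force: 0.0
```

```bash
python3 - <<'E'
from h import *
import pickle
C=cal("wrist"); im=bot.capture("wrist"); pickle.dump(C,open("pics/w1.pkl","wb")); cv2.imwrite("pics/w1.png",im)
o=bot.get_obs(); print(o["time"],o["tool_pos"],o["tcp_rot"],C)
print(ray(C,(280,150),50))
E
```

```text
1.45 [580.33372698  62.29354146 225.63719637] [-3.13849686e+00  3.07097421e-03  3.13677202e+00] (array([493.43395548,  67.46270879, 384.94872334]), array([[ 6.71395466e-04,  9.54448955e-01,  2.98373493e-01],
       [ 9.99999347e-01, -9.16755287e-04,  6.82369923e-04],
       [ 9.24822738e-04,  2.98372840e-01, -9.54448947e-01]]), np.float64(330.25882922765965), 285.58086931829155, 213.4553600161986)
[531.49612914  62.15277149  50.        ]
```

View pics/w1.png

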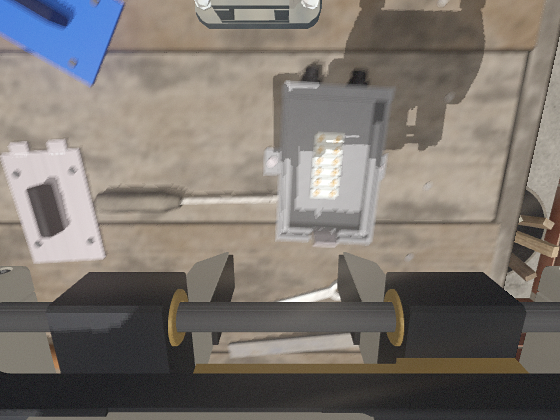

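The box is in view: glands at px (312,75) and (358,78), catch at (323,240). The cover is at the left, with its tabs at (18,148) and (55,145) and its bar near (48,210). Next I'll enlarge the picture and measure.

```bash
python3 - <<'E'
from h import *
im=cv2.imread("pics/w1.png")
a=cv2.resize(im[60:260,250:410],None,fx=3,fy=3,interpolation=cv2.INTER_CUBIC)
b=cv2.resize(im[130:270,0:115],None,fx=2.5,fy=2.5,interpolation=cv2.INTER_CUBIC)
W=np.zeros((600,480+287,3),np.uint8); W[:,:480]=a; W[:350,480:480+b.shape[1]]=b[:350]
cv2.imwrite("pics/z1.png",W)
# cover mask
hsv=cv2.cvtColor(im,cv2.COLOR_BGR2HSV); print(hsv[170,25],hsv[245,60],hsv[120,60],hsv[100,300],hsv[240,300])
E
```

```text
Traceback (most recent call last):
ValueError: could not broadcast input array from shape (350,288,3) into shape (350,287,3)
```

```bash
python3 - <<'E'
from h import *
im=cv2.imread("pics/w1.png")
a=cv2.resize(im[60:260,250:410],None,fx=3,fy=3,interpolation=cv2.INTER_CUBIC)
b=cv2.resize(im[130:270,0:114],None,fx=2.5,fy=2.5,interpolation=cv2.INTER_CUBIC)
W=np.zeros((600,480+285,3),np.uint8); W[:,:480]=a; W[:350,480:]=b
cv2.imwrite("pics/z1.png",W)
hsv=cv2.cvtColor(im,cv2.COLOR_BGR2HSV); print(hsv[170,25],hsv[245,60],hsv[120,60],hsv[100,300],hsv[240,300])
E
```

```text
[177  13 216] [  3  12 217] [ 15  36 171] [173   8 126] [ 12  18 183]
```

View pics/z1.png

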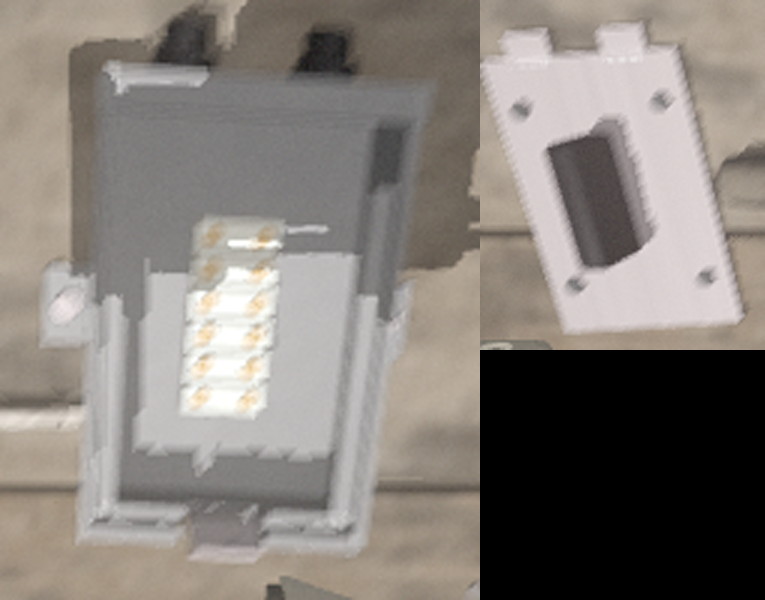

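```bash
python3 - <<'E'
from h import *
import pickle
C=pickle.load(open("pics/w1.pkl","rb"))
def fit(px,local,z):
    W=np.array([ray(C,p,zz) for p,zz in zip(px,z)])[:,:2]; L=np.array(local,float)
    a=W-W.mean(0);b=L-L.mean(0)
    th=np.arctan2((b[:,0]*a[:,1]-b[:,1]*a[:,0]).sum(),(a*b).sum())
    R=np.array([[np.cos(th),-np.sin(th)],[np.sin(th),np.cos(th)]])
    t=W.mean(0)-R@L.mean(0); print("pts",W.round(1).tolist()); print("xy",t.round(1),"yaw",th.round(4),"scale",((a@R)*b).sum()/(b*b).sum(),"res",(W-(L@R.T+t)).round(1).tolist())
B=lambda u,v:(250+u/3,60+v/3)
# box outer: x -81?..81, y +-52 ; image left = world -y
# TL,TR (hook), BR,BL (catch)
fit([B(103,65),B(436,80),B(362,553),B(80,542)],[(-81,-52),(-81,52),(81,52),(81,-52)],[54,54,50,50])
fit([B(103,65),B(436,80),B(362,553),B(80,542)],[(-81,-52),(-81,52),(81,52),(81,-52)],[50,50,50,50])
K=lambda u,v:((u-480)/2.5,130+v/2.5)
fit([K(485,63),K(682,45),K(745,322),K(567,332)],[(-66,-45),(-66,45),(70.75,45),(70.75,-45)],[4]*4)
# bar top: corners (z=32), dark top face
fit([K(548,150),K(603,133),K(640,248),K(598,267)],[(-30,-7),(-30,7),(30,7),(30,-7)],[32]*4)
E
```

```text
pts [[468.0, 66.6], [472.4, 170.7], [633.7, 160.8], [629.2, 58.0]]
xy [550.8 114. ] yaw -0.0531 scale 0.9965506079631964 res [[0.8, 0.2], [-0.3, 0.4], [-0.8, -0.8], [0.3, 0.2]]
pts [[467.7, 66.6], [472.2, 171.9], [633.7, 160.8], [629.2, 58.0]]
xy [550.7 114.3] yaw -0.0557 scale 0.9996890805311219 res [[0.8, -0.3], [-0.5, 1.2], [-0.8, -0.9], [0.6, 0.1]]
pts [[542.4, -256.8], [534.3, -165.1], [672.3, -158.9], [677.7, -250.0]]
xy [ 604.3 -207.8] yaw 0.0555 scale 1.0055943169034718 res [[1.5, -0.3], [-1.6, 1.4], [-0.2, 0.0], [0.3, -1.1]]
pts [[576.6, -215.1], [569.0, -189.4], [622.3, -184.0], [631.5, -205.1]]
xy [ 599.9 -198.4] yaw 0.1612 scale 0.9530402311169307 res [[5.2, -5.0], [-0.1, 6.9], [-6.1, 2.7], [0.9, -4.6]]
```

>>> jog_arm:
  targets:
    - {"xyz": [-0.06, -0.7, 0.1], "spin": -0.55}
    - {"xyz": [-0.06, -0.7, 0.1], "spin": 0}
    - {"xyz": [-0.06, -0.7, 0.1], "spin": 0}
    - {"xyz": [-0.06, -0.6, 0.1], "spin": 0}
    - {"xyz": [-0.06, -0.4, 0], "spin": 0}
    - {"xyz": [0, -0.2, 0], "spin": 0}
    - {"xyz": [0, 0, 0], "spin": 0}
    - {"xyz": [0, 0, 0], "spin": 0}
    - {"xyz": [0, 0, 0], "spin": 0}
    - {"xyz": [0, 0, 0], "spin": 0}

```text
time: 2.7
tool_pos: [609.6, -192.2, 195.0]
tcp_rot: [-3.142, 0.0, -3.086]
contact_force: [-0.3, 0.2, -0.1]
grip_width: 55.1
finger_force: 0.0
```

```bash
python3 - <<'E'
from h import *
import pickle
C=cal("wrist"); o=bot.get_obs(); im=bot.capture("wrist"); pickle.dump(C,open("pics/w2.pkl","wb")); cv2.imwrite("pics/w2.png",im)
print(o["time"],o["tool_pos"],o["tcp_rot"])
print(proj(C,[604,-208,4]),proj(C,[534,-208,4]),proj(C,[674,-208,4]))
cv2.imwrite("pics/w2z.png",cv2.resize(im[0:300,130:430],None,fx=2,fy=2,interpolation=cv2.INTER_CUBIC))
E
```

```text
2.7 [ 609.61242597 -192.16421367  194.98227598] [-3.14157053e+00  3.34806620e-04 -3.08617902e+00]
[271.38993628 183.59242952] [274.35352363 116.00683142] [268.75487209 243.68594717]
```

View pics/w2z.png

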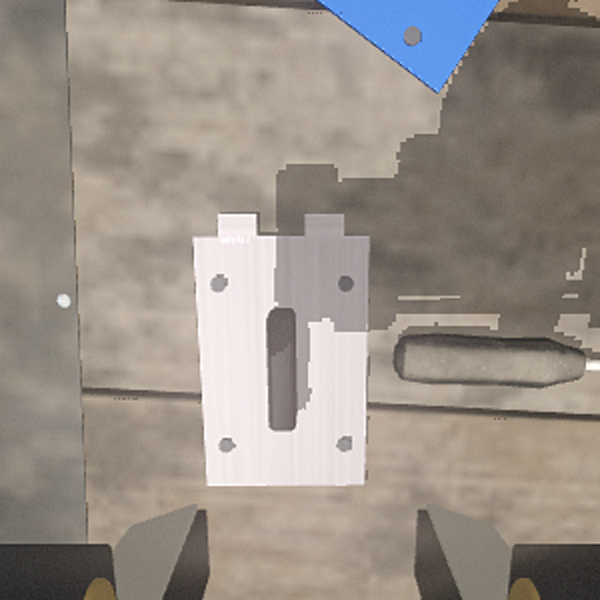

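The cover sits nearly aligned with the tool. In the crop its plate corners are at (194,237), (370,236), (365,486) and (207,486), and the bar top spans about (268–297, 308–431).

```bash
cat >> h.py <<'E'
def fit(C,px,local,z):
    W=np.array([ray(C,p,zz) for p,zz in zip(px,z)])[:,:2]; L=np.array(local,float)
    a=W-W.mean(0);b=L-L.mean(0)
    th=np.arctan2((b[:,0]*a[:,1]-b[:,1]*a[:,0]).sum(),(a*b).sum())
    R=np.array([[np.cos(th),-np.sin(th)],[np.sin(th),np.cos(th)]])
    t=W.mean(0)-R@L.mean(0); print("xy",t.round(1),"yaw",th.round(4),"scale",(((a@R)*b).sum()/(b*b).sum()).round(3),"res",(W-(L@R.T+t)).round(1).tolist())
    return t,th
E
python3 - <<'E'
from h import *
import pickle
C=pickle.load(open("pics/w2.pkl","rb"))
K=lambda u,v:(130+u/2,v/2)
fit(C,[K(194,237),K(370,236),K(365,486),K(207,486)],[(-66,-45),(-66,45),(70.75,45),(70.75,-45)],[4]*4)
t,th=fit(C,[K(268,308),K(297,308),K(297,431),K(268,431)],[(-30,-7),(-30,7),(30,7),(30,-7)],[32]*4)
# automated: plate bright mask check
o=bot.get_obs(); print(o["tool_pos"],o["tcp_rot"])
E
```

```text
xy [ 602.3 -207.4] yaw 0.0591 scale 0.999 res [[0.1, 0.2], [-0.1, -0.3], [0.2, 0.1], [-0.2, -0.0]]
xy [ 599.9 -207.2] yaw 0.0435 scale 1.038 res [[-1.1, -0.0], [-1.3, -0.0], [1.1, 0.4], [1.3, -0.4]]
[ 609.58815406 -192.36021305  194.92542976] [ 3.14156860e+00  2.56485658e-04 -3.08643954e+00]
```

>>> jog_arm:
  targets:
    - {"xyz": [0.1, -0.18, 0.5], "spin": 0}
    - {"xyz": [0, 0, 0.5], "spin": 0}
    - {"xyz": [0, 0, 0.5], "spin": 0}
    - {"xyz": [0, 0, 0.5], "spin": 0}
    - {"xyz": [0, 0, 0.25], "spin": 0}
    - {"xyz": [0, 0, 0.09], "spin": 0}
    - {"xyz": [0, 0, 0], "spin": 0}
    - {"xyz": [0, 0, 0], "spin": 0}
    - {"xyz": [0, 0, 0], "spin": 0}
    - {"xyz": [0, 0, 0], "spin": 0}

```text
time: 4.0
tool_pos: [602.6, -208.0, 8.1]
tcp_rot: [-3.141, 0.001, -3.087]
contact_force: [0.9, -0.4, -0.8]
grip_width: 54.8
finger_force: 0.0
```

>>> jog_arm:
  targets:
    - {"xyz": [0, 0, 0], "spin": 0}
    - {"xyz": [0, 0, 0], "spin": 0}
    - {"xyz": [0, 0, 0], "spin": 0}
    - {"xyz": [0, 0, 0], "spin": 0}
    - {"xyz": [0, 0, 0], "spin": 0}
    - {"xyz": [0, 0, 0], "spin": 0}
    - {"xyz": [0, 0, -0.2], "spin": 0}
    - {"xyz": [0, 0, -0.5], "spin": 0}
    - {"xyz": [0, 0, -0.5], "spin": 0}
    - {"xyz": [0, 0, -0.4], "spin": 0}
  gripper: 0

```text
time: 5.25
tool_pos: [602.5, -208.0, 138.3]
tcp_rot: [-3.141, 0.002, -3.087]
contact_force: [0.3, -0.0, -2.0]
grip_width: 13.9
finger_force: 30.0
```

```bash
python3 - <<'E'
from h import *
import pickle
C=cal("wrist"); o=bot.get_obs(); im=bot.capture("wrist"); pickle.dump(C,open("pics/w3.pkl","wb")); cv2.imwrite("pics/w3.png",im)
print(o["time"],o["tool_pos"],o["tcp_rot"],o["grip_width"],o["finger_force"],o["contact_force"])
T=np.array(o["tool_pos"]); 
for zz in (-7.5,-3.5):
  for x in (-76.75,-66,70.75): print(x,[proj(C,T+[x,x*.056,zz]+np.array([-.056*y,y,0])).round(0) for y in(-45,45)])
E
```

```text
5.25 [ 602.54787916 -207.9994738   138.31436742] [-3.14073193e+00  1.76783983e-03 -3.08733306e+00] 13.897777968111834 29.98717188835144 [ 0.31678481 -0.01229287 -2.0374606 ]
-76.75 [array([193., 122.]), array([379., 121.])]
-66 [array([195., 144.]), array([377., 144.])]
70.75 [array([213., 369.]), array([359., 369.])]
-76.75 [array([191., 122.]), array([382., 122.])]
-66 [array([193., 145.]), array([380., 145.])]
70.75 [array([212., 374.]), array([361., 374.])]
```

View pics/w3.png

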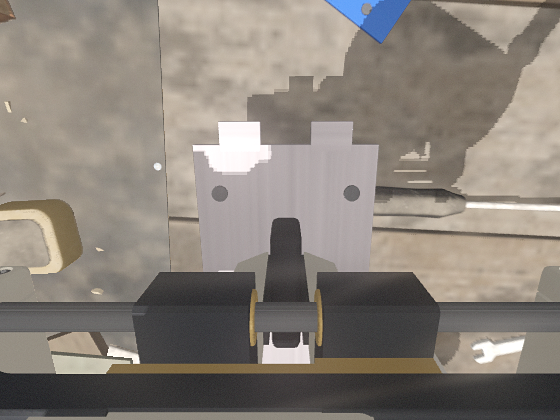

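The grip is good: 13.9 mm opening, tab tips at row 122 and the plate edge at row 145, which matches a flat, centred hold. I'm carrying the cover towards the box and stopping where the wrist camera sees the hook end.

>>> jog_arm:
  targets:
    - {"xyz": [0, 0, -0.32], "spin": 0.54}
    - {"xyz": [0, 0, -0.32], "spin": 0.54}
    - {"xyz": [0, 0.6, 0], "spin": 0}
    - {"xyz": [0, 0.75, 0], "spin": 0}
    - {"xyz": [0, 0.75, 0], "spin": 0}
    - {"xyz": [0, 0.75, 0], "spin": 0}
    - {"xyz": [0, 0.7, 0], "spin": 0}
    - {"xyz": [0, 0.45, 0], "spin": 0}
    - {"xyz": [0, 0, 0], "spin": 0}
    - {"xyz": [0, 0, 0], "spin": 0}

```text
time: 6.55
tool_pos: [619.3, 111.2, 186.6]
tcp_rot: [-3.141, -0.0, 3.088]
contact_force: [0.0, -0.1, -1.9]
grip_width: 13.6
finger_force: 30.0
```

```bash
python3 - <<'E'
from h import *
import pickle
C=cal("wrist"); o=bot.get_obs(); im=bot.capture("wrist"); pickle.dump(C,open("pics/w4.pkl","wb")); cv2.imwrite("pics/w4.png",im)
print(o["time"],o["tool_pos"],o["tcp_rot"],o["grip_width"],o["finger_force"],o["contact_force"],o["dq"].round(3))
cv2.imwrite("pics/w4z.png",cv2.resize(im[0:160,150:420],None,fx=2.9,fy=2.9,interpolation=cv2.INTER_CUBIC))
E
```

```text
6.55 [619.27117127 111.17613132 186.6142107 ] [-3.14112846e+00 -3.87271876e-04  3.08800240e+00] 13.590805528272433 29.98705744743347 [ 0.0037017  -0.08526806 -1.89564832] [-0.023 -0.002  0.001  0.001  0.002  0.003]
```

View pics/w4z.png

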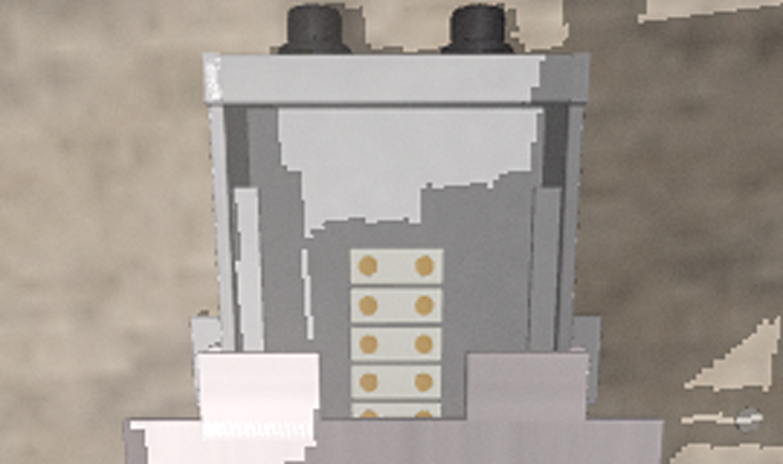

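```bash
python3 - <<'E'
from h import *
import pickle
C=pickle.load(open("pics/w4.pkl","rb"))
K=lambda u,v:(150+u/2.9,v/2.9)
for z in (54,50):
    fit(C,[K(203,54),K(589,54),K(588,104),K(205,104)],[(-81,-52),(-81,52),(-70,52),(-70,-52)],[z]*4)
print("wall outer",[ray(C,K(*p),50).round(1) for p in((212,120),(578,120),(222,345),(570,345))])
print("inner lip-wall",[ray(C,K(*p),50).round(1) for p in((222,110),(572,110))])
T=bot.get_obs()["tool_pos"]; print("tabs outer at held z",[ray(C,K(*p),T[2]-4).round(1) for p in((198,352),(588,352))],T)
E
```

```text
xy [550.7 115.3] yaw -0.053 scale 1.002 res [[-0.5, 0.1], [-0.5, -0.2], [0.6, 0.3], [0.5, -0.2]]
xy [549.9 115.3] yaw -0.053 scale 1.016 res [[-0.7, -0.6], [-0.6, 0.6], [0.7, 1.0], [0.6, -0.9]]
wall outer [array([481.8,  67.7,  50. ]), array([487.2, 169.2,  50. ]), array([541.8,  64.1,  50. ]), array([547.3, 167.1,  50. ])]
inner lip-wall [array([479.5,  70.7,  50. ]), array([484.7, 167.5,  50. ])]
tabs outer at held z [array([540.7,  83. , 182.7]), array([544.1, 146.6, 182.7])] [619.3971926  110.65156953 186.69556944]
```

Box frame: centre (550.7,115.2), yaw -0.053, from two views that agree to about 1 mm. The tool can't pitch, so I'll tilt the cover in the grip by pressing its catch end lightly on top of the catch, with the tab end over the open box.

>>> jog_arm:
  targets:
    - {"xyz": [0.33, 0.01, 0.3], "spin": 0}
    - {"xyz": [0.33, 0, 0.4], "spin": 0}
    - {"xyz": [0, 0, 0.35], "spin": 0}
    - {"xyz": [0, 0, 0.2], "spin": 0}
    - {"xyz": [0, 0, 0.08], "spin": 0}
    - {"xyz": [0, 0, 0.04], "spin": 0}
    - {"xyz": [0, 0, 0.04], "spin": 0}
    - {"xyz": [0, 0, 0.04], "spin": 0}
    - {"xyz": [0, 0, 0.03], "spin": 0}
    - {"xyz": [0, 0, 0.03], "spin": 0}

```text
time: 7.85
tool_pos: [566.8, 115.4, 66.4]
tcp_rot: [3.141, 0.0, 3.088]
contact_force: [-3.7, 0.2, 3.9]
grip_width: 13.5
finger_force: 30.0
```

```bash
cat > st.py <<'E'
from h import *
O=np.array([550.7,115.2]);ps=-.053
def st(show=None):
    o=bot.get_obs(); d=np.array(o["tool_pos"])[:2]-O
    print("t",round(float(o["time"]),2),"box xyz",(d[0]*np.cos(ps)+d[1]*np.sin(ps)).round(1),(-d[0]*np.sin(ps)+d[1]*np.cos(ps)).round(1),o["tool_pos"][2].round(1),"yaw",o["tcp_rot"].round(3),"F",o["contact_force"].round(1),"M",o["moment"].round(2),"w",o["grip_width"].round(1))
def wr(n):
    C=cal("wrist"); o=bot.get_obs(); im=bot.capture("wrist"); cv2.imwrite(f"pics/{n}.png",im)
    T=np.array(o["tool_pos"]); 
    def cov(v,th,h=27.1,ps=ps):   # cover point (x,y,z above underside) -> world, tilt th about pivot
        x,y,z=v[0],v[1],v[2]-h; c,s=np.cos(th),np.sin(th)
        q=np.array([x*c-z*s,y,x*s+z*c]); return T+[q[0]*np.cos(ps)-q[1]*np.sin(ps),q[0]*np.sin(ps)+q[1]*np.cos(ps),q[2]+19]
    for th in (0,.05,.1,.15,.2,.25):
        print(th,[proj(C,cov(v,th)).round(0).tolist() for v in((-76.75,-32,4),(-76.75,32,4),(-66,-45,4),(-66,45,4))])
    return im,C
E
python3 - <<'E'
from st import *
st(); im,C=wr("w5"); st()
cv2.imwrite("pics/w5z.png",cv2.resize(im[40:240,140:420],None,fx=2.8,fy=2.8,interpolation=cv2.INTER_CUBIC))
E
```

```text
Traceback (most recent call last):
  File "st.py", line 5, in st
    print("t",round(float(o["time"]),2),"box xyz",(d[0]*np.cos(ps)+d[1]*np.sin(ps)).round(1),(-d[0]*np.sin(ps)+d[1]*np.cos(ps)).round(1),o["tool_pos"][2].round(1),"yaw",o["tcp_rot"].round(3),"F",o["contact_force"].round(1),"M",o["moment"].round(2),"w",o["grip_width"].round(1))
                                                                                                                                                                                                                                                            ^^^^^^^^^^^^^^^^^^^^^
AttributeError: 'float' object has no attribute 'round'
```

```bash
sed -i 's/o\["grip_width"\].round(1)/round(float(o["grip_width"]),1)/; s/o\["tool_pos"\]\[2\].round(1)/round(float(o["tool_pos"][2]),1)/' st.py
python3 - <<'E'
from st import *
st(); im,C=wr("w5"); st()
h=cv2.cvtColor(im,cv2.COLOR_BGR2HSV).astype(int)
for c0,c1 in((232,242),(325,335),(276,290),(200,206),(366,372)):
    v=h[60:200,c0:c1,2].mean(1); g=np.abs(np.diff(v)); k=np.where(g>12)[0]; print(c0,[(int(i)+60,int(v[i]),int(v[i+1])) for i in k])
E
```

```text
t 7.85 box xyz 16.1 1.1 66.4 yaw [3.141 0.    3.088] F [-3.7  0.2  3.9] M [ 0.04  0.28 -0.03] w 13.5
0 [[219.0, 122.0], [354.0, 122.0], [193.0, 145.0], [379.0, 145.0]]
0.05 [[221.0, 124.0], [352.0, 124.0], [195.0, 147.0], [377.0, 147.0]]
0.1 [[222.0, 127.0], [351.0, 127.0], [197.0, 149.0], [375.0, 149.0]]
0.15 [[224.0, 130.0], [349.0, 130.0], [199.0, 151.0], [374.0, 151.0]]
0.2 [[225.0, 133.0], [348.0, 133.0], [201.0, 154.0], [372.0, 154.0]]
0.25 [[226.0, 136.0], [346.0, 136.0], [202.0, 157.0], [370.0, 157.0]]
t 7.9 box xyz 15.8 1.1 65.9 yaw [ 3.141 -0.     3.088] F [-4.   0.6  4.3] M [0.08 0.27 0.01] w 13.4
232 [(62, 87, 71), (63, 71, 84), (75, 79, 124), (76, 124, 184), (77, 184, 203), (100, 206, 184), (101, 184, 156), (102, 156, 207), (110, 207, 157), (113, 163, 142), (124, 138, 238), (153, 249, 235), (160, 238, 202), (164, 196, 168)]
325 [(75, 60, 102), (76, 102, 129), (100, 133, 116), (102, 113, 139), (123, 137, 124), (124, 124, 175)]
276 [(76, 131, 182), (77, 182, 202), (100, 204, 187), (101, 187, 134), (102, 134, 153), (114, 155, 139), (146, 134, 159), (147, 159, 173)]
200 [(75, 184, 144), (76, 144, 180), (77, 180, 202), (100, 209, 187), (101, 187, 135), (102, 135, 109), (141, 113, 135), (146, 134, 167)]
366 [(76, 110, 128), (100, 131, 113), (101, 113, 81), (141, 90, 140), (145, 140, 125), (146, 125, 159), (147, 159, 174)]
```

```bash
python3 - <<'E'
from st import *
for n,r0 in (("w3",130),("w4",130),("w5",132)):
    im=cv2.imread(f"pics/{n}.png"); h=im[r0:r0+8].astype(float).mean(2).mean(0)
    g=np.abs(np.diff(h)); k=[int(i) for i in range(190,390) if g[i]>9 and g[i]==g[max(0,i-2):i+3].max()]; print(n,"tab cols",k)
    for r in (r0+18,r0+25,r0+40):
        h=im[r:r+3].astype(float).mean(2).mean(0); g=np.abs(np.diff(h)); k=[(int(i)) for i in list(range(180,215))+list(range(355,395)) if g[i]>9 and g[i]==g[max(0,i-2):i+3].max()]; print(n,r,"plate cols",k)
    print(n,"tip rows",[int(np.abs(np.diff(im[105:150,c:c+8].astype(float).mean(2).mean(1))).argmax())+105 for c in(232,325)],"bar top row",[int(np.abs(np.diff(im[190:262,282:290].astype(float).mean(2).mean(1))).argmax())+190])
im=cv2.imread("pics/w5.png");cv2.imwrite("pics/w5z.png",cv2.resize(im[40:270,140:420],None,fx=2.6,fy=2.6,interpolation=cv2.INTER_CUBIC))
E
```

```text
w3 tab cols [218, 259, 310, 351]
w3 148 plate cols [192, 377]
w3 155 plate cols [192, 205, 208, 377]
w3 170 plate cols [193, 212, 376, 393]
w3 tip rows [121, 121] bar top row [217]
w4 tab cols [218, 259, 270, 273, 279, 292, 298, 301, 310, 351, 355, 385]
w4 148 plate cols [191, 199, 377]
w4 155 plate cols [192, 200, 377, 382]
w4 170 plate cols [193, 376]
w4 tip rows [121, 121] bar top row [217]
w5 tab cols [191, 211, 221, 260, 310, 349, 356, 375]
w5 150 plate cols [184, 192, 196, 204, 208, 374, 381]
w5 157 plate cols [185, 193, 196, 209, 374, 381]
w5 172 plate cols [186, 194, 197, 373, 380]
w5 tip rows [124, 124] bar top row [217]
```

View pics/w5z.png

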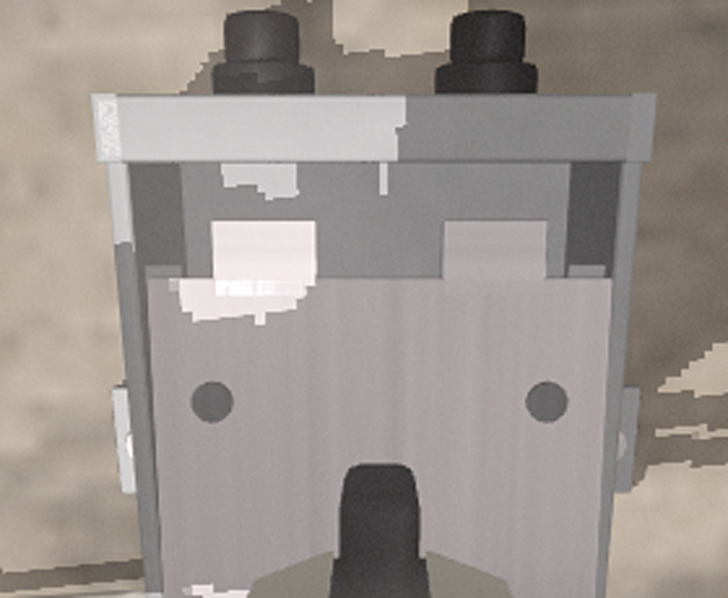

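The crop shows the tab end already between the side walls, about 1 mm off-centre towards +y, with tab tips at rows 124–125. The tilt so far is about 0.08 rad, tab end down. I'll press a little further while shifting towards the hook end.

>>> jog_arm:
  targets:
    - {"xyz": [0.01, -0.012, 0.01], "spin": 0}
    - {"xyz": [0.01, 0, 0.01], "spin": 0}
    - {"xyz": [0.01, 0, 0.01], "spin": 0}
    - {"xyz": [0.01, 0, 0.01], "spin": 0}
    - {"xyz": [0.01, 0, 0.01], "spin": 0}
    - {"xyz": [0.01, 0, 0.01], "spin": 0}
    - {"xyz": [0.01, 0, 0.01], "spin": 0}
    - {"xyz": [0, 0, 0.01], "spin": 0}
    - {"xyz": [0, 0, 0], "spin": 0}
    - {"xyz": [0, 0, 0], "spin": 0}

```text
time: 9.15
tool_pos: [563.0, 114.3, 61.6]
tcp_rot: [3.141, 0.005, 3.088]
contact_force: [0.0, -1.0, 14.5]
grip_width: 13.6
finger_force: 30.0
```

```bash
cat >> st.py <<'E'
def tabs(n):
    st(); im=bot.capture("wrist"); cv2.imwrite(f"pics/{n}.png",im)
    g=im.astype(float).mean(2)
    for c in (228,242,322,336):
        d=np.diff(g[60:160,c-3:c+4].mean(1)); print(c,[(int(i)+60,int(d[i])) for i in range(100-1) if abs(d[i])>10])
    print("bar row",int(np.abs(np.diff(g[190:262,282:290].mean(1))).argmax())+190)
    for r in (128,134,158,170):
        d=np.diff(g[r:r+5].mean(0)); print(r,[(int(i),int(d[i])) for i in list(range(185,265))+list(range(305,390)) if abs(d[i])>12])
E
python3 - <<'E'
from st import *
tabs("w6")
E
```

```text
t 9.15 box xyz 12.3 -0.2 61.6 yaw [3.141 0.005 3.088] F [ 0.  -1.  14.5] M [-0.15 -0.43  0.02] w 13.6
228 [(63, -19), (69, -14), (82, 12), (83, 93), (84, 20), (108, -19), (109, -22), (110, -24), (128, 94), (155, -20), (156, -17)]
242 [(68, -13), (69, 15), (77, -17), (82, 15), (83, 86), (84, 21), (108, -21), (109, -22), (110, 45), (114, -11), (122, -62), (128, 94), (129, -10), (155, -12), (156, -12), (157, -35), (158, -28)]
322 [(82, 23), (83, 53), (84, 11), (108, -15), (109, 12), (110, 13), (128, 50)]
336 [(69, 14), (82, 20), (83, 48), (84, 12), (108, -15), (109, 10), (110, 15), (128, 48)]
bar row 219
128 [(189, -20), (190, -59), (210, 21), (211, 12), (222, 44), (223, 31), (261, -72), (308, -12), (309, 41), (347, -27), (360, -16), (361, -36), (381, 30), (382, 16), (389, -15)]
134 [(189, -16), (190, -22), (191, -35), (211, 25), (222, 40), (223, 53), (261, -86), (308, -12), (309, 51), (347, -30), (360, -42), (361, -14), (380, 12), (381, 23), (382, 18), (388, -12), (389, -16)]
158 [(185, -27), (193, -22), (196, 33), (198, 26), (225, 27), (372, -17), (375, -34), (376, -22), (378, 13), (379, 21), (380, 16), (386, -12)]
170 [(185, -15), (186, -38), (194, -23), (197, 28), (199, 31), (371, -27), (374, -33), (375, -21), (378, 22), (379, 14), (385, -12)]
```

>>> jog_arm:
  targets:
    - {"xyz": [0.02, 0, 0], "spin": 0}
    - {"xyz": [0.02, 0, 0], "spin": 0}
    - {"xyz": [0.02, 0, 0], "spin": 0}
    - {"xyz": [0.02, 0, 0], "spin": 0}
    - {"xyz": [0.02, 0, 0], "spin": 0}
    - {"xyz": [0.02, 0, 0.004], "spin": 0}
    - {"xyz": [0.02, 0, 0.004], "spin": 0}
    - {"xyz": [0.02, 0, 0], "spin": 0}
    - {"xyz": [0.01, 0, 0], "spin": 0}
    - {"xyz": [0, 0, 0], "spin": 0}

```text
time: 10.45
tool_pos: [546.9, 115.2, 58.4]
tcp_rot: [-3.141, -0.002, 3.088]
contact_force: [0.7, -0.3, 1.4]
grip_width: 13.7
finger_force: 30.0
```

```bash
python3 - <<'E'
from st import *
tabs("w7")
E
```

```text
t 10.45 box xyz -3.8 -0.2 58.4 yaw [-3.141e+00 -2.000e-03  3.088e+00] F [ 0.7 -0.3  1.4] M [-0.1   0.16  0.04] w 13.7
228 [(83, -32), (84, -12), (92, -30), (102, -38), (117, 11), (118, 19), (119, 65), (120, 24), (143, -23), (144, 25), (145, 25), (158, -68)]
242 [(76, -14), (79, 10), (82, -96), (83, 19), (100, -10), (101, -12), (102, 11), (103, 17), (110, -19), (118, 26), (119, 68), (120, 27), (143, -24), (144, 24), (145, 27), (154, 10), (156, -14)]
322 [(82, -54), (83, -20), (117, 18), (118, 25), (119, 30), (120, 10), (143, -17), (144, 48), (145, 14)]
336 [(82, -79), (83, 10), (102, 12), (117, 20), (118, 26), (119, 31), (120, 10), (143, -16), (144, 65)]
bar row 219
128 [(186, -32), (260, -66)]
134 [(187, -24), (261, -69)]
158 [(191, -25), (198, 61), (217, 26), (236, 54), (242, -13), (244, -37), (372, -75), (380, 31), (381, 17), (388, -20)]
170 [(192, -23), (198, 24), (199, 33), (371, -45), (372, -39), (379, 30), (380, 18)]
```

The tab tips (they would be at row ~128) are now hidden under the lip, which spans rows 119–144. The plate emerges below the lip edge, so the tabs are hooked. Next I'll swing down gently until the other end rests on the catch ramp.

>>> jog_arm:
  targets:
    - {"xyz": [-0.005, 0, 0.01], "spin": 0}
    - {"xyz": [-0.005, 0, 0.01], "spin": 0}
    - {"xyz": [-0.005, 0, 0.01], "spin": 0}
    - {"xyz": [-0.005, 0, 0.01], "spin": 0}
    - {"xyz": [0, 0, 0], "spin": 0}
    - {"xyz": [0, 0, 0], "spin": 0}
    - {"xyz": [0, 0, 0], "spin": 0}
    - {"xyz": [0, 0, 0], "spin": 0}
    - {"xyz": [0, 0, 0], "spin": 0}
    - {"xyz": [0, 0, 0], "spin": 0}

```text
time: 11.75
tool_pos: [548.7, 115.2, 55.8]
tcp_rot: [-3.141, -0.001, 3.088]
contact_force: [-3.1, -1.3, 6.5]
grip_width: 13.7
finger_force: 30.0
```

```bash
python3 - <<'E'
from st import *
tabs("w8")
E
```

```text
t 11.75 box xyz -2.0 -0.1 55.8 yaw [-3.141e+00 -1.000e-03  3.088e+00] F [-3.1 -1.3  6.5] M [-0.32  0.93  0.02] w 13.7
228 [(78, -24), (79, -32), (88, -13), (98, -20), (114, 24), (115, 65), (116, 25), (117, 11), (139, -10), (140, -25), (141, 67)]
242 [(72, -29), (77, -19), (78, -62), (79, 14), (97, -14), (98, 10), (99, 14), (106, -14), (114, 21), (115, 71), (116, 25), (117, 10), (140, -27), (141, 68), (158, -20)]
322 [(78, -55), (79, -19), (114, 44), (115, 31), (139, -11), (141, 54)]
336 [(77, -20), (78, -61), (79, 13), (98, 11), (114, 47), (115, 30), (139, -13), (141, 54)]
bar row 217
128 [(256, -68)]
134 [(185, -30), (256, -67)]
158 [(189, -13), (190, -12), (196, 53), (207, 15), (210, -17), (211, 74), (212, -14), (221, -14), (227, 28), (243, -52), (246, -12), (373, -38), (374, -48), (381, 19), (382, 20), (383, 16), (389, -13)]
170 [(190, -15), (191, -12), (197, 56), (373, -76), (380, 19), (381, 17), (382, 15), (388, -12)]
```

>>> jog_arm:
  targets:
    - {"xyz": [0, 0, 0], "spin": 0}
    - {"xyz": [0, 0, 0], "spin": 0}
    - {"xyz": [0, 0, 0], "spin": 0}
    - {"xyz": [0, 0, 0], "spin": 0}
    - {"xyz": [0, 0, -0.1], "spin": 0}
    - {"xyz": [0, 0, -0.2], "spin": 0}
    - {"xyz": [0, 0, -0.25], "spin": 0}
    - {"xyz": [0, 0, -0.15], "spin": 0}
    - {"xyz": [0, 0, 0], "spin": 0}
    - {"xyz": [0, 0, 0], "spin": 0}
  gripper: 43

```text
time: 13.05
tool_pos: [548.8, 115.2, 111.3]
tcp_rot: [-3.142, -0.001, 3.088]
contact_force: [0.7, -0.1, -0.2]
grip_width: 39.7
finger_force: 0.0
```

```bash
python3 - <<'E'
from st import *
st(); C=cal("wrist"); im=bot.capture("wrist"); cv2.imwrite("pics/w9.png",im)
R=lambda v:O.tolist()
def bw(x,y,z): return np.array([O[0]+x*np.cos(ps)-y*np.sin(ps),O[1]+x*np.sin(ps)+y*np.cos(ps),z])
for n,v in dict(lipL=(-70,-52,54),lipR=(-70,52,54),hookL=(-81,-52,54),catch=(67,0,49.5),seatTL=(-66,-45,48),seatBR=(70.75,45,48),seatBL=(70.75,-45,48),bar_f=(-30,0,76),bar_b=(30,0,76),wallBR=(81,52,50)).items(): print(n,proj(C,bw(*v)).round(0))
E
```

```text
t 13.05 box xyz -1.9 -0.1 111.3 yaw [-3.142e+00 -1.000e-03  3.088e+00] F [ 0.7 -0.1 -0.2] M [0.02 0.05 0.04] w 39.7
lipL [205. 133.]
lipR [368. 133.]
hookL [203. 115.]
catch [286. 315.]
seatTL [218. 139.]
seatBR [344. 318.]
seatBL [229. 318.]
bar_f [286. 203.]
bar_b [286. 290.]
wallBR [353. 331.]
```

View pics/w9.png

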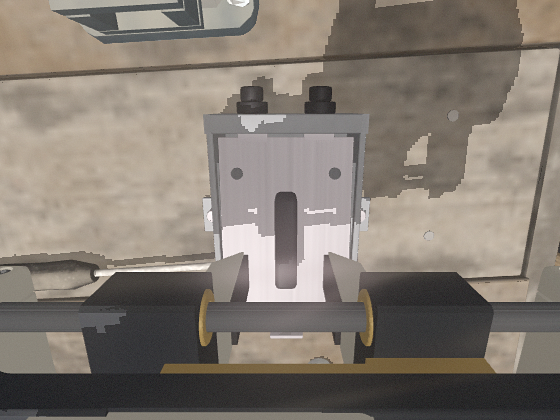

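The released cover lies in the box with its tabs hidden under the lip, its plate edge at row ~137 and the bar upright at (286, 190–290). Next I'll shut the fingers and press on the plate near the catch end, between the bar and the catch.

>>> jog_arm:
  targets:
    - {"xyz": [-0.35, 0, 0], "spin": 0}
    - {"xyz": [-0.34, 0, 0], "spin": 0}
    - {"xyz": [0, 0, 0.2], "spin": 0}
    - {"xyz": [0, 0, 0.15], "spin": 0}
    - {"xyz": [0, 0, 0.1], "spin": 0}
    - {"xyz": [0, 0, 0.05], "spin": 0}
    - {"xyz": [0, 0, 0.04], "spin": 0}
    - {"xyz": [0, 0, 0.04], "spin": 0}
    - {"xyz": [0, 0, 0.04], "spin": 0}
    - {"xyz": [0, 0, 0.04], "spin": 0}
  gripper: 0

```text
time: 14.35
tool_pos: [604.4, 112.3, 58.9]
tcp_rot: [3.141, 0.0, 3.088]
contact_force: [-0.1, -0.2, 1.7]
grip_width: 0.6
finger_force: 1.1
```

>>> jog_arm:
  targets:
    - {"xyz": [0, 0, 0.02], "spin": 0}
    - {"xyz": [0, 0, 0.02], "spin": 0}
    - {"xyz": [0, 0, 0.02], "spin": 0}
    - {"xyz": [0, 0, 0.02], "spin": 0}
    - {"xyz": [0, 0, 0.02], "spin": 0}
    - {"xyz": [0, 0, 0.02], "spin": 0}
    - {"xyz": [0, 0, 0.02], "spin": 0}
    - {"xyz": [0, 0, 0.01], "spin": 0}
    - {"xyz": [0, 0, 0], "spin": 0}
    - {"xyz": [0, 0, 0], "spin": 0}

```text
time: 15.6
tool_pos: [604.1, 112.3, 48.2]
tcp_rot: [-3.142, 0.0, 3.088]
contact_force: [-4.6, -0.9, 12.0]
grip_width: 0.5
finger_force: 5.9
```

>>> jog_arm:
  targets:
    - {"xyz": [0, 0, 0.01], "spin": 0}
    - {"xyz": [0, 0, 0.01], "spin": 0}
    - {"xyz": [0, 0, 0.01], "spin": 0}
    - {"xyz": [0, 0, 0], "spin": 0}
    - {"xyz": [0, 0, 0], "spin": 0}
    - {"xyz": [0, 0, 0], "spin": 0}
    - {"xyz": [0, 0, 0], "spin": 0}
    - {"xyz": [0, 0, 0], "spin": 0}
    - {"xyz": [0, 0, 0], "spin": 0}
    - {"xyz": [0, 0, 0], "spin": 0}

```text
time: 16.85
tool_pos: [604.2, 112.3, 48.1]
tcp_rot: [-3.142, 0.001, 3.088]
contact_force: [-10.6, -1.1, 26.2]
grip_width: 0.3
finger_force: 13.5
```

>>> jog_arm:
  targets:
    - {"xyz": [0, 0, -0.1], "spin": 0}
    - {"xyz": [0, 0, -0.3], "spin": 0}
    - {"xyz": [0, 0, -0.4], "spin": 0}
    - {"xyz": [-0.25, 0, -0.4], "spin": 0}
    - {"xyz": [-0.25, 0, -0.1], "spin": 0}
    - {"xyz": [0, 0, 0], "spin": 0}
    - {"xyz": [0, 0, 0], "spin": 0}
    - {"xyz": [0, 0, 0], "spin": 0}
    - {"xyz": [0, 0, 0], "spin": 0}
    - {"xyz": [0, 0, 0], "spin": 0}

```text
time: 18.1
tool_pos: [644.1, 110.2, 148.4]
tcp_rot: [3.142, -0.0, 3.088]
contact_force: [-0.2, -0.4, -0.5]
grip_width: 0.7
finger_force: 0.0
```

```bash
cat >> st.py <<'E'
def bw(x,y,z): return np.array([O[0]+x*np.cos(ps)-y*np.sin(ps),O[1]+x*np.sin(ps)+y*np.cos(ps),z])
def wb(P): d=P[:2]-O; return d[0]*np.cos(ps)+d[1]*np.sin(ps),-d[0]*np.sin(ps)+d[1]*np.cos(ps)
E
python3 - <<'E'
from st import *
st(); C=cal("wrist"); im=bot.capture("wrist"); cv2.imwrite("pics/w10.png",im); g=im.astype(float).mean(2)
def along(y0,z,xs,ey=False):
    out=[]
    for x in xs:
        p=proj(C,bw(x,y0,z)) if not ey else proj(C,bw(y0,x,z))
        out.append(cv2.getRectSubPix(im,(3,3),tuple(map(float,p))).reshape(-1,3).mean(0))
    v=np.array(out); d=np.abs(np.diff(v,axis=0)).max(1)
    return [(round(float(xs[i]),1),v[i].astype(int).tolist(),v[i+1].astype(int).tolist()) for i in range(len(d)) if d[i]>14]
xs=np.arange(50,92,.7)
for y in (0,-6,6,-30,30): print("y",y,along(y,48,xs))
ys=np.arange(-56,56,.7)
print("across x=55",along(55,48,ys,True)); print("across x=-55",along(-55,48,ys,True))
print("hook",along(22,48,np.arange(-85,-55,.7)),along(0,48,np.arange(-85,-55,.7)))
print("catch px",proj(C,bw(67,0,49.5)),proj(C,bw(-70,0,54)))
E
```

```text
t 18.1 box xyz 93.5 -0.1 148.4 yaw [ 3.142 -0.     3.088] F [-0.2 -0.4 -0.5] M [0.07 0.03 0.01] w 0.7
y 0 []
y -6 []
y 6 []
y -30 [(70.3, [134, 134, 139], [116, 117, 120])]
y 30 [(70.3, [130, 130, 134], [114, 115, 117])]
across x=55 [(-52.5, [171, 180, 188], [186, 190, 195]), (-51.8, [186, 190, 195], [200, 201, 203]), (-50.4, [204, 205, 207], [184, 185, 187]), (-49.7, [184, 185, 187], [154, 155, 158]), (-49.0, [154, 155, 158], [123, 124, 127]), (45.5, [133, 133, 135], [119, 119, 121])]
across x=-55 [(-49.7, [194, 194, 198], [172, 171, 176]), (-49.0, [172, 171, 176], [141, 141, 147]), (-48.3, [141, 141, 147], [115, 116, 123]), (-46.9, [108, 109, 117], [127, 128, 136]), (-46.2, [127, 128, 136], [168, 168, 177]), (-45.5, [168, 168, 177], [208, 208, 217]), (-44.8, [208, 208, 217], [227, 226, 236]), (33.6, [229, 228, 237], [209, 208, 216]), (34.3, [209, 208, 216], [185, 184, 192]), (35.0, [185, 184, 192], [160, 159, 167]), (43.4, [158, 156, 164], [133, 131, 138]), (44.1, [133, 131, 138], [104, 103, 108]), (44.8, [104, 103, 108], [81, 80, 84]), (47.6, [95, 94, 96], [113, 112, 114]), (48.3, [113, 112, 114], [128, 127, 129])]
hook [] []
catch px [286.10077094 183.56563504] [286.15281101 -19.57861374]
```

```bash
python3 - <<'E'
from st import *
C=cal("wrist"); im=cv2.imread("pics/w10.png")
s=lambda x,y,z:cv2.getRectSubPix(im,(3,3),tuple(map(float,proj(C,bw(x,y,z))))).reshape(-1,3).mean(0).astype(int).tolist()
for x in np.arange(60,92,1.5): print(x,"y0",s(x,0,50),"y8",s(x,8,50),"y-8",s(x,-8,50),"y18",s(x,18,50),"y-18",s(x,-18,50))
E
```

```text
60.0 y0 [151, 151, 159] y8 [151, 151, 159] y-8 [151, 150, 159] y18 [154, 154, 162] y-18 [151, 151, 160]
61.5 y0 [150, 150, 159] y8 [151, 151, 159] y-8 [150, 151, 159] y18 [153, 153, 162] y-18 [150, 150, 159]
63.0 y0 [150, 150, 159] y8 [150, 151, 159] y-8 [150, 150, 159] y18 [154, 153, 162] y-18 [151, 151, 159]
64.5 y0 [150, 150, 159] y8 [150, 151, 159] y-8 [185, 184, 193] y18 [154, 154, 162] y-18 [153, 153, 161]
66.0 y0 [151, 150, 159] y8 [149, 149, 158] y-8 [207, 206, 215] y18 [154, 154, 162] y-18 [158, 158, 167]
67.5 y0 [142, 142, 151] y8 [134, 134, 142] y-8 [146, 147, 154] y18 [153, 154, 162] y-18 [156, 156, 165]
69.0 y0 [133, 133, 141] y8 [127, 127, 135] y-8 [126, 127, 134] y18 [143, 143, 149] y-18 [141, 141, 147]
70.5 y0 [134, 134, 142] y8 [125, 125, 132] y-8 [132, 132, 140] y18 [116, 117, 120] y-18 [116, 117, 120]
72.0 y0 [134, 134, 142] y8 [123, 123, 130] y-8 [134, 135, 143] y18 [107, 109, 112] y-18 [108, 109, 113]
73.5 y0 [130, 130, 138] y8 [122, 123, 130] y-8 [134, 134, 142] y18 [129, 129, 132] y-18 [128, 129, 132]
75.0 y0 [123, 123, 131] y8 [121, 122, 129] y-8 [133, 134, 14
[... 487 characters left out ...]
[146, 163, 178] y-8 [151, 167, 182] y18 [135, 152, 169] y-18 [146, 164, 180]
84.0 y0 [130, 149, 165] y8 [146, 163, 179] y-8 [149, 167, 181] y18 [137, 154, 171] y-18 [147, 165, 181]
85.5 y0 [134, 152, 168] y8 [145, 162, 178] y-8 [146, 163, 178] y18 [139, 156, 171] y-18 [145, 163, 179]
87.0 y0 [137, 155, 171] y8 [144, 161, 176] y-8 [141, 159, 174] y18 [141, 158, 172] y-18 [144, 161, 177]
88.5 y0 [142, 158, 174] y8 [145, 160, 175] y-8 [141, 158, 174] y18 [143, 160, 174] y-18 [144, 161, 177]
90.0 y0 [145, 161, 176] y8 [145, 160, 175] y-8 [141, 158, 174] y18 [146, 163, 176] y-18 [145, 163, 179]
91.5 y0 [146, 162, 177] y8 [145, 161, 174] y-8 [142, 159, 175] y18 [148, 166, 180] y-18 [147, 164, 180]
```

The catch nose edge shows at box x ≈ 67 at mid-width, lying over the plate. At both sides the plate end shows at x ≈ 70.7 at home height. The cover is home, so I'm handing in.

```bash
python3 -c "
from plant import bot
print(bot.close_job())"
```

```text
the job is handed in; nothing more can be done
None
```

The cover is hooked under the lip, lying flat at seat height with the catch sprung back over its edge; I handed the job in at about 18 s on the robot's clock with the arm clear, and the judge's verdict was not shown.

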